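# Open the pressure cap of a bench steam cleaner

## Robot

A 7-joint arm with a two-finger parallel gripper is mounted at the origin on the work surface. World frame = base frame: x ahead of the robot, y to its left, z up, the work surface at z = 0. Lengths are in m, angles in degrees, forces in N, time in s.
With the tool pointing down it reaches from about 0.4 to 0.9 m from the base axis. Payload 5.5 kg.
Tool frame: the origin (TCP) lies at the very end of the fingers, on their centre line; the grasp point (between the pads) lies 19 mm behind it; z points along the fingers, y is the direction in which the jaws open and shut (so a half turn about z gives the same grasp; the last joint's range is limited). The gripper opens to 92 mm and grips with 3 to 60 N. Pads are 19 mm wide; open, the fingers measure 130 mm over their backs; the gripper's body (75 mm by 190 mm) begins 47 mm behind the grasp point.
Start: joints at [-61.868, 28.699, -24.465, 88.831, 12.651, 65.22, -12.049], TCP at [0.147, 0.633, 0.227] pointing down, gripper open.
Joint ranges: [-164.97, 164.97], [-17.58, 116.51], [-87.97, 89.64], [11.32, 138.91], [-80.73, 260.73], [10.89, 115.49], [-147.41, 147.41]. Speed limits (degrees/s): [147.25, 147.25, 180, 180, 180, 180, 180].

## Interface

Orientations are given as a 3x3 rotation matrix whose columns are the frame's x, y, z axes.
In Python, from station import robot gives the robot as it stands.
- The arm moves only by the shell command python3 -m pendant 'ROWS' [FORCE]. ROWS is JSON, a list that holds one entry, the list of rows, each a list of 7 numbers: the opening, from -1 (shut) to 1 (fully open), so that 0 is half open, then the shift along the world's x, y, z in m, then the turn, a rotation vector about the world's x, y, z in degrees. A call has 1 to 20 rows; each row is the pose to reach, as a shift and turn from the pose commanded when the call began; what a row does not reach only later rows make up. A row lasts 1/8 s, in which the tool goes at most 62.5 mm and 10.7 degrees, less where a joint would pass 70% of its speed; a pose out of reach is approached as far as the arm can. A call with a gripper value outside its range is refused whole. The fingers move at their own pace and stop on an object; FORCE is the grip in N (left out, the last holds). Time passes only in rows, so rows that repeat a pose let the fingers close. It gives the time, the measured TCP pose, the force and the opening at its end, in the units of the state.
- robot.observe(): the state, without advancing time (a new reading comes with each control period).
- robot.get_image(name): name is "side" or "top"; returns a dict with "color" (480x640x3 uint8, red, green, blue), "vfov" (degrees; the focal length in pixels is half the picture's height over the tangent of half this angle, whatever the lens; pixels are square), "cx", "cy" (the principal point, pixels), "distortion" ([k1, k2, p1, p2, k3] as OpenCV has them; the pictures are not rectified), "R" (3x3) and "t" (3): a world point X has camera coordinates R X + t. Camera axes: x right, y down, z forward; pixel columns grow to the right and rows downward; lengths in m; the calibration is good to about 2 mm. A picture is of the moment at which its call begins. There is no depth.
- robot.close_job(): hands the job in, once; it reports no verdict.
The state is a dict: "clock": time; "joint_pos": joint angles; "joint_velocities": joint speeds; "joint_efforts": joint torques, N m; "tcp_pos": TCP position; "tcp_rot": TCP orientation; "force": force on the tool from outside, world axes, zero at the start; "ft_torque": the same for the moment, N m; "grip_width": finger opening in m.
Only numpy, scipy, OpenCV 4.12 (cv2) and the standard library are available. Lean on these libraries where they do the work, as an engineer would, in place of code of your own. Each camera call takes 0.05 s, during which the arm holds its last target.

## Task

The jeweller's steam cleaner is cold and needs refilling: take off its filler cap. Turn the cap anticlockwise (seen from above) until you feel its first stop, without forcing it; then push it down against its spring, turn it on past the stop until it comes free, lift it off and set it down flat and right way up in the shallow metal dish, without dropping it. Do not bear down or pull hard on the filler, and leave the jar, the green-lidded stock box and the tin where they are.

Things in the scene. Friction and masses are not known exactly. Their poses are not given: they have to be found in the camera images.
- tank: Steel housing of the steam cleaner, 200 (x) x 280 (y) x 150 high, fixed; gauge and nozzle on its front (-x). Origin: centre of its underside, on the bench, z up. The filler stands on its flat deck (150 mm up), 50 mm to +y of its centre. The cap's first stop, a pin hidden under the filler flange, is part of the housing.
- filler: Brass bayonet filler neck on the tank's deck, fixed. Origin: on the filler's axis, at deck height; axes parallel to the tank's. Fully closed, the cap's x axis is within 5 degrees of the filler's x axis (either way round). Angles of the cap below count anticlockwise from the filler's x axis, about this axis.
- flange_under (a point): On the axis, 20 mm above the deck: underside of the flange, under which the cap's two lugs turn. They meet the first stop at a cap angle from 7 to 43 degrees (differs from tank to tank, cannot be seen; feel for it). Before it there is only friction, up to about 0.15 N m; there it blocks hard. It stands no more than 15 N (about 0.4 N m on the cap).
- flange_top (a point): On the axis, top of the flange (58 mm across), 25 mm above the deck. The flange has two gaps: at a cap angle of 76 degrees (plus or minus 5) the cap's lugs are in them, the spring lifts the cap 3 to 4 mm and it can be lifted straight off. An end wall blocks at about 83 degrees.
- plunger_top (a point): On the axis, 31 mm above the deck: underside of the closed cap, where a spring plunger pushes it up with about 6 N, plus 0.7 N per mm pressed. With the cap pressed down 4 to 5 mm (about 9 N) its lugs pass under the first stop; at 6 mm it bottoms hard on the flange, which, pressed or pulled, stands 35 N at most.
- cap_grip (a point): Centre of the black grip bar on the steel pressure cap. Bar 56 long (cap's x), 14 thick (cap's y), 24 high, standing on the flat top of a round cap 68 across. This point is 12 mm above the flat top, 12 mm below the bar's top, and 32 mm above the cap's lower rim; the cap is 44 high in all and weighs about 0.15 kg. Closed, this point is 48 mm above the filler's origin. Its axes are the cap's, z up; half a turn makes no difference.
- cap: The whole cap: origin on its axis at its lower rim, 32 mm below the centre of the bar.
- dish: Shallow square aluminium dish on the bench, fixed, 130 x 130, 14 high, walls and floor 4 thick. Origin: centre of its underside.
- jar: Jar, 60 across, 80 high, loose on the bench beyond the work; leave alone. Origin: centre of underside.
- stockbox: Stock box with a green lid, 60 x 90 x 50 high, loose on the bench beyond the work; leave alone. Origin: centre of underside.
- tin: Small tin, 44 across, 45 high, standing loose on the tank's deck about 145 mm from the filler; leave alone. Origin: centre of underside.
Not all that is in view belongs to the job. What is shaped like the cap but blue, pink or red is not meant.

How it is judged:
By the outcome, as a careful person would: the job done as asked, in the order asked, and still so for the second after the job is handed in, with the robot touching nothing.
It also fails if it takes over 72 s, if anything falls off the work surface, if the arm or the gripper's body presses on something with over 40 N, if the wrist force passes 120 N, or if a joint passes its speed limit or range.

## Working session

There is one attempt and no reset: what is moved stays moved. The work goes in short steps, Python scripts to look and compute and a shell command to move; the robot and the scene stay as the last step left them, time stands still between calls to the robot, and variables do not carry over. Pictures are saved under pics/ and viewed, and the job is handed in when it is done.

```bash
ls; mkdir -p pics; python3 - <<'E'
from station import robot
import cv2,numpy as np
s=robot.observe()
for k in ("clock","tcp_pos","tcp_rot","force","ft_torque","grip_width"): print(k,s[k])
for n in ("side","top"):
    d=robot.get_image(n); cv2.imwrite(f"pics/{n}0.png",d["color"][:,:,::-1])
    print(n,d["vfov"],d["cx"],d["cy"],d["distortion"],np.round(d["R"],4).tolist(),d["t"])
E
```

```text
pics
clock 0.0
tcp_pos [0.14667956 0.63252704 0.22568735]
tcp_rot [[-9.74176606e-01  2.25786859e-01 -4.85339278e-04]
 [ 2.25787374e-01  9.74174837e-01 -1.85715421e-03]
 [ 5.34842964e-05 -1.91877967e-03 -9.99998158e-01]]
force [-0.63610657 -0.38195091  0.00964722]
ft_torque [-0.010507   -0.04320507  0.03359978]
grip_width 0.09166215464684742
side 56.01572482527823 315.6428023703366 238.3811219435572 [-0.03004799  0.          0.          0.          0.        ] [[-0.9228, -0.3853, 0.0078], [-0.2296, 0.5335, -0.814], [0.3095, -0.7529, -0.5808]] [0.49656671 0.2218692  0.89201584]
top 50.87050927884388 318.8942402666729 239.03038177119416 [0.02195889 0.         0.         0.         0.        ] [[0.013, -0.9999, -0.0001], [-0.9864, -0.0128, -0.1641], [0.1641, 0.0022, -0.9864]] [0.00456068 0.5292669  1.13906712]
```

View pics/side0.png

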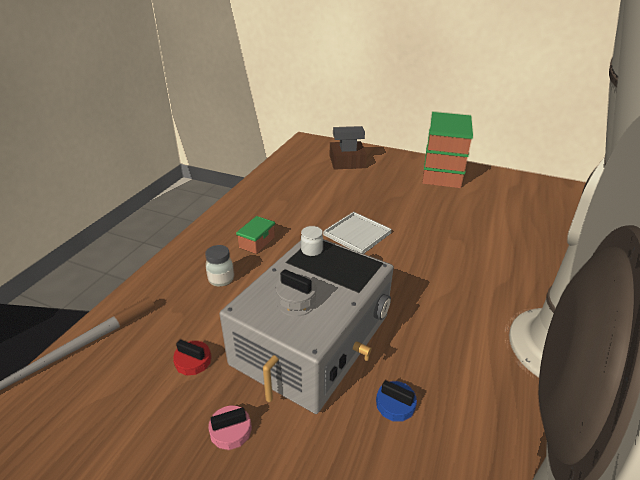

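View pics/top0.png

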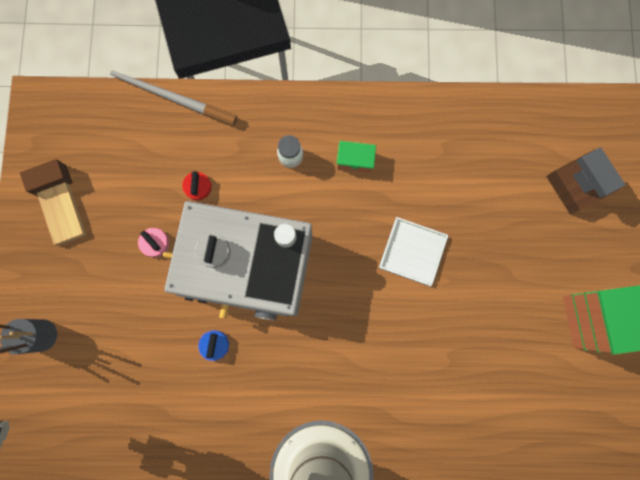

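Side view: the candidates are the grey cap on the tank deck at (296,285), red (192,357), pink (230,425) and blue (397,398). In the top view they are grey (213,252), red (197,186), pink (152,242) and blue (213,346). Only the grey one stands on the tank's filler and is steel, so it is the one meant. The dish is at (414,252) in the top view. I'll confirm with an enlarged crop and measure.

```bash
cat > h.py <<'E'
import cv2,numpy as np
from station import robot
def cam(n):
    d=robot.get_image(n); h=d["color"].shape[0]; f=h/2/np.tan(np.radians(d["vfov"]/2))
    d["K"]=np.array([[f,0,d["cx"]],[0,f,d["cy"]],[0,0,1.]]);d["R"]=np.array(d["R"]);d["t"]=np.array(d["t"]);d["D"]=np.array(d["distortion"]);return d
def ray(d,p):
    q=cv2.undistortPoints(np.array(p,float).reshape(-1,1,2),d["K"],d["D"]).reshape(-1,2)
    return -d["R"].T@d["t"], np.c_[q,np.ones(len(q))]@d["R"]
def plane(d,p,z):
    o,v=ray(d,p); return o+v*((z-o[2])/v[:,2:])
def proj(d,X):
    return cv2.projectPoints(np.array(X,float).reshape(-1,1,3),cv2.Rodrigues(d["R"])[0],d["t"],d["K"],d["D"])[0].reshape(-1,2)
def crop(d,x0,y0,w,h,s,name):
    cv2.imwrite(name,cv2.resize(d["color"][y0:y0+h,x0:x0+w,::-1],None,fx=s,fy=s,interpolation=cv2.INTER_CUBIC))
E
python3 - <<'E'
from h import *
d=cam("top"); crop(d,155,190,165,135,4,"pics/t1.png"); crop(d,370,205,90,90,5,"pics/t2.png")
d=cam("side"); crop(d,210,205,200,210,3,"pics/s1.png")
E
```

```text
(no output)
```

View pics/t1.png

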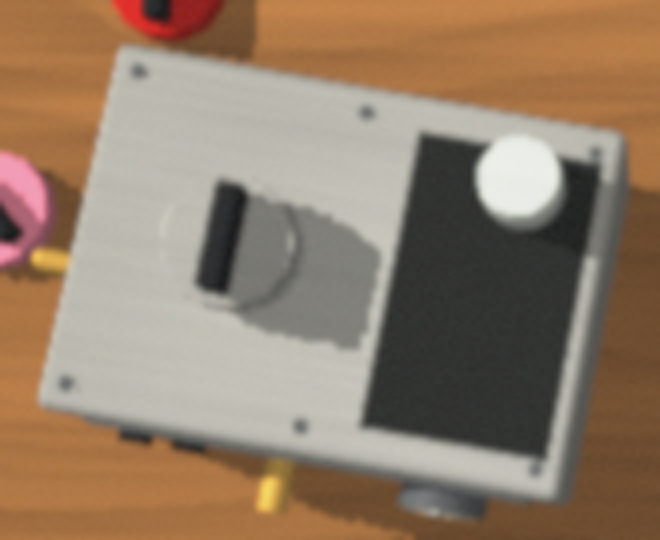

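View pics/t2.png

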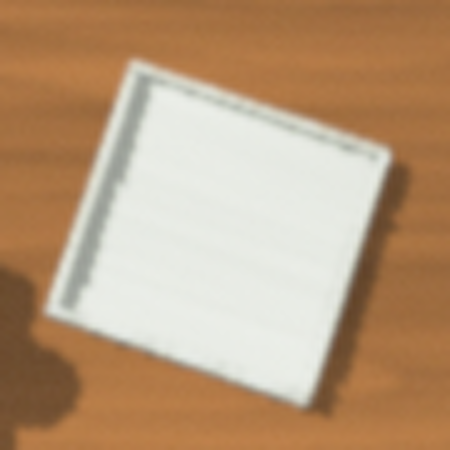

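View pics/s1.png

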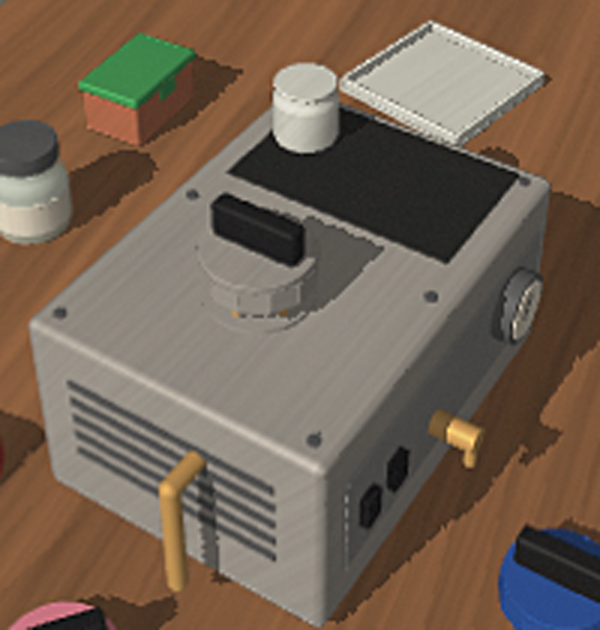

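```bash
python3 - <<'E'
from h import *
dt=cam("top"); ds=cam("side")
print("camtop",-dt["R"].T@dt["t"])
C=np.array([[185,202],[310.5,223],[295,315],[165.5,291]])
P=plane(dt,C,.15);print("deck",P.round(4).tolist(),"c",P.mean(0)); 
ex=((P[0]-P[3])+(P[1]-P[2]))[:2]; ey=((P[0]-P[1])+(P[3]-P[2]))[:2]
a1=np.degrees(np.arctan2(ex[1],ex[0]));a2=np.degrees(np.arctan2(ey[1],ey[0]))-90
print("tank ang",a1,a2,"size",np.linalg.norm(ex)/2,np.linalg.norm(ey)/2)
c=P.mean(0)[:2];a=np.radians(a2);print("filler pred",c+.05*np.array([-np.sin(a),np.cos(a)]))
# bar
obs=[]
for n,d,(x0,y0,x1,y1),th in (("top",dt,(195,225,225,275),50),("side",ds,(275,262,316,300),45)):
    g=d["color"].max(2); m=np.zeros_like(g); m[y0:y1,x0:x1]=(g[y0:y1,x0:x1]<th)*255
    k,l,st,ce=cv2.connectedComponentsWithStats(m); i=1+st[1:,4].argmax(); mm=(l==i).astype(np.uint8)
    print(n,st[i],ce[i]); obs.append(ce[i]); print(" bar@.198",plane(d,ce[i],.198))
    cn=max(cv2.findContours(mm,0,1)[0],key=cv2.contourArea); r=cv2.minAreaRect(cn); print(r)
    if n=="top":
        ys=np.arange(st[i][1]+4,st[i][1]+st[i][3]-4)
        L=[[np.nonzero(mm[y])[0].min(),y] for y in ys];Rr=[[np.nonzero(mm[y])[0].max(),y] for y in ys]
        for E in(L,Rr):
            v=cv2.fitLine(np.array(E,np.float32),cv2.DIST_L2,0,.01,.01).ravel()
            q=plane(dt,[[v[2]-15*v[0],v[3]-15*v[1]],[v[2]+15*v[0],v[3]+15*v[1]]],.205); e=q[1]-q[0]; print(" bar angle",np.degrees(np.arctan2(e[1],e[0]))%180)
o1,v1=ray(dt,obs[0]);o2,v2=ray(ds,obs[1]);s=np.linalg.lstsq(np.c_[v1[0],-v2[0]],o2-o1,rcond=None)[0]
print("tri",o1+s[0]*v1[0],o2+s[1]*v2[0])
D=np.array([[370+134/5,205+60/5],[370+390/5,205+150/5],[370+312/5,205+406/5],[370+46/5,205+312/5]])
P=plane(dt,D,.014);print("dish",P.round(4).tolist(),P.mean(0)); e=P[0]-P[3];print("ang",np.degrees(np.arctan2(e[1],e[0])))
DS=np.array([[210+433/3,205+22/3],[210+545/3,205+76/3],[210+455/3,205+142/3],[210+342/3,205+78/3]]);P=plane(ds,DS,.014);print("dish side",P.round(3).tolist(),P.mean(0))
J=np.array([[284.5,233]]);print("tin top",plane(dt,J,.195))
E
```

```text
camtop [0.33504072 0.00883058 1.21049077]
deck [[0.5886, 0.3005, 0.15], [0.546, 0.0296, 0.15], [0.3509, 0.0587, 0.15], [0.3972, 0.3303, 0.15]] c [0.47067748 0.17980352 0.15      ]
tank ang -8.668223897317887 -9.302780086074208 size 0.19548778824274518 0.27484646728248224
filler pred [0.47876007 0.22914592]
top [207 237   9  25 121] [210.99173554 249.15702479]
 bar@.198 [[0.47987051 0.22932458 0.198     ]]
((210.88461303710938, 249.07693481445312), (5.295135974884033, 24.906749725341797), 11.309932708740234)
 bar angle 169.61808596194962
 bar angle 169.2430124462807
side [281 270  31  24 396] [295.76010101 281.06313131]
 bar@.198 [[0.4810128  0.22715827 0.198     ]]
((295.5776062011719, 280.8190002441406), (33.74576187133789, 13.65587043762207), 23.198591232299805)
tri [0.47962072 0.22894428 0.19974631] [0.48009313 0.22907782 0.19984297]
dish [[0.5906, -0.1763, 0.014], [0.548, -0.2986, 0.014], [0.4246, -0.2582, 0.014], [0.4675, -0.1329, 0.014]] [ 0.50766157 -0.21652104  0.014     ]
ang -19.41073930189153
dish side [[0.544, -0.299, 0.014], [0.423, -0.253, 0.014], [0.467, -0.128, 0.014], [0.588, -0.178, 0.014]] [ 0.50587351 -0.21430408  0.014     ]
tin top [[0.51557631 0.08155079 0.195     ]]
```

The crop confirms the grey steel cap on the tank's filler: its bar is at (211,249) in the top view and (296,281) in the side view. Both views triangulate the bar centre to about (0.4795, 0.2290). The bar angle is about −10.5° and the tank's about −9.1°, so the cap reads closed. Next I go above it.

```bash
python3 -m pendant '[[[1,0,0,0.03,0,0,0],[1,0.03,-0.035,0.06,0,0,0],[1,0.065,-0.08,0.064,0,0,1],[1,0.1,-0.12,0.064,0,0,1],[1,0.135,-0.165,0.064,0,0,2],[1,0.17,-0.205,0.064,0,0,2],[1,0.205,-0.25,0.064,0,0,2.5],[1,0.24,-0.29,0.064,0,0,2.5],[1,0.27,-0.33,0.064,0,0,2.5],[1,0.3,-0.365,0.064,0,0,2.5],[1,0.32,-0.39,0.064,0,0,2.5],[1,0.3328,-0.4035,0.064,0,0,2.5],[1,0.3328,-0.4035,0.064,0,0,2.5],[1,0.3328,-0.4035,0.064,0,0,2.5]]]' 20; python3 -c "
from station import robot
s=robot.observe();import numpy as np
print(np.round(s['joint_pos'],1),s['clock'],np.round(s['tcp_rot'],4).tolist(),s['force'],s['ft_torque'])"
```

```text
clock: 2.05
tcp_pos: [0.4785, 0.2314, 0.2907]
tcp_rot: [[-0.984, 0.181, -0.001], [0.181, 0.984, 0.001], [0.001, 0.001, -1.0]]
force: [-0.9, 0.1, 0.2]
grip_width: 0.0916
[-18.7  11.8 -11.5 101.9   2.5  66.6  48.6] 2.05 [[-0.9835, 0.1809, -0.0007], [0.1809, 0.9835, 0.0008], [0.0008, 0.0006, -1.0]] [-0.94903309  0.09070329  0.23153925] [-0.01729823 -0.04008154 -0.01347619]
```

```bash
python3 -m pendant '[[[1,0.001,-0.002,-0.03,0,0,0],[1,0.001,-0.002,-0.06,0,0,0],[1,0.001,-0.002,-0.085,0,0,0],[1,0.001,-0.002,-0.096,0,0,0],[1,0.001,-0.002,-0.100,0,0,0],[0,0.001,-0.002,-0.100,0,0,0],[0,0.001,-0.002,-0.100,0,0,0],[0,0.001,-0.002,-0.100,0,0,0]]]' 20; python3 -c "
from h import *
s=robot.observe()
print(s['clock'],np.round(s['tcp_pos'],4),s['force'],s['ft_torque'])
d=cam('side');crop(d,220,190,160,140,5,'pics/s2.png')
d=cam('top');crop(d,150,180,160,120,5,'pics/t3.png')"
```

```text
clock: 3.05
tcp_pos: [0.481, 0.2279, 0.1914]
tcp_rot: [[-0.983, 0.183, 0.001], [0.183, 0.983, 0.001], [-0.001, 0.001, -1.0]]
force: [0.4, 0.3, -0.1]
grip_width: 0.0664
3.05 [0.481  0.2279 0.1914] [ 0.35688021  0.2962779  -0.09115301] [-0.01830278  0.02287101 -0.0783684 ]
```

View pics/s2.png

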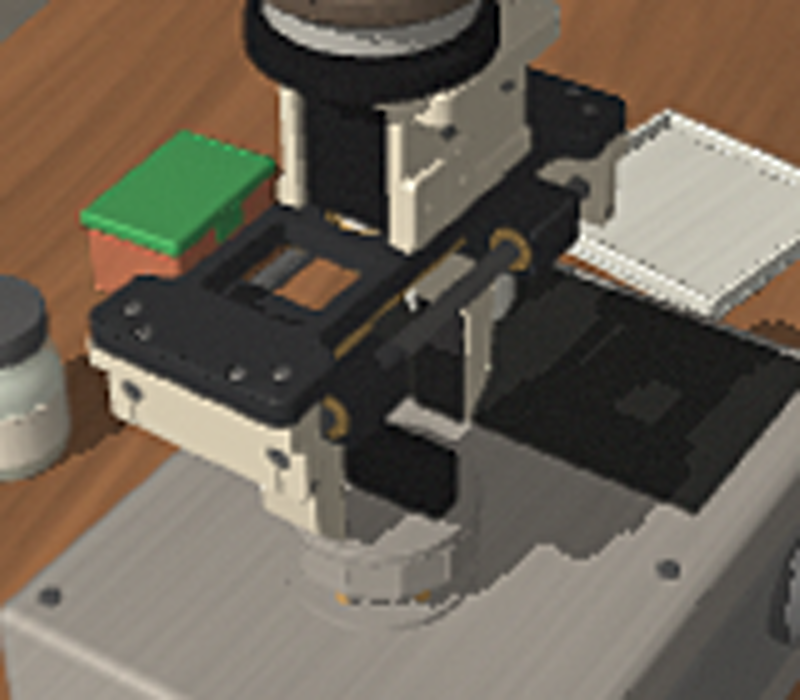

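The bar sits between the open fingers, with the tips just above the cap top. I'll close gently.

```bash
python3 -m pendant '[[[-1,0,0,0,0,0,0],[-1,0,0,0,0,0,0],[-1,0,0,0,0,0,0],[-1,0,0,0,0,0,0],[-1,0,0,0,0,0,0],[-1,0,0,0,0,0,0]]]' 10; python3 -c "
from station import robot
s=robot.observe();print(s['clock'],s['tcp_pos'],s['force'],s['ft_torque'],s['grip_width'])"
```

```text
clock: 3.9
tcp_pos: [0.4809, 0.2294, 0.191]
tcp_rot: [[-0.983, 0.182, 0.001], [0.182, 0.983, 0.002], [-0.001, 0.002, -1.0]]
force: [1.1, 5.1, -2.3]
grip_width: 0.014
3.9 [0.48092086 0.22942128 0.19098909] [ 1.08955595  5.1195137  -2.27911917] [ 1.17660074 -0.37966964  0.00496949] 0.013955423150157756
```

```bash
python3 -m pendant '[[[-1,0,0.0015,0,0,0,0],[-1,0,0.0015,0,0,0,0],[-1,0,0.0015,0,0,0,0]]]' 30; python3 -c "
from station import robot
s=robot.observe();print(s['clock'],s['tcp_pos'],s['force'],s['ft_torque'],s['grip_width'])"
```

```text
clock: 4.28
tcp_pos: [0.4809, 0.2293, 0.191]
tcp_rot: [[-0.983, 0.183, 0.001], [0.183, 0.983, 0.0], [-0.001, 0.001, -1.0]]
force: [2.4, 2.4, 0.8]
grip_width: 0.0138
4.275 [0.4809287  0.22934862 0.19099797] [2.40011616 2.39691966 0.77808253] [ 0.55142385 -0.33546577 -0.00197918] 0.013826042777061552
```

```bash
cat > st.py <<'E'
from station import robot
import numpy as np
s=robot.observe();R=np.array(s['tcp_rot'])
print("clk %.2f"%s['clock'],np.round(s['tcp_pos'],4),"F",np.round(s['force'],2),"T",np.round(s['ft_torque'],3),"ang %.2f cap %.2f"%(np.degrees(np.arctan2(R[1,1],R[0,1])),np.degrees(np.arctan2(R[1,1],R[0,1]))-90+9.1),"j7 %.1f w %.4f"%(s['joint_pos'][6],s['grip_width']))
E
python3 -m pendant '[[[-1,0.001,0.001,0,0,0,0],[-1,0.001,0.001,0,0,0,1],[-1,0.001,0.001,0,0,0,2],[-1,0.001,0.001,0,0,0,3],[-1,0.001,0.001,0,0,0,4]]]'; python3 st.py
```

```text
clock: 4.9
tcp_pos: [0.4813, 0.2297, 0.1906]
tcp_rot: [[-0.994, 0.113, -0.001], [0.113, 0.994, -0.001], [0.001, -0.001, -1.0]]
force: [-2.7, -1.6, 3.5]
grip_width: 0.0135
clk 4.90 [0.4813 0.2297 0.1906] F [-2.65 -1.64  3.47] T [-0.458  0.498 -0.03 ] ang 83.50 cap 2.60 j7 51.2 w 0.0135
```

```bash
python3 -m pendant '[[[-1,-0.0005,-0.0005,0,0,0,1],[-1,-0.0005,-0.0005,0,0,0,2],[-1,-0.0005,-0.0005,0,0,0,3],[-1,-0.0005,-0.0005,0,0,0,3]]]'; python3 st.py;python3 -m pendant '[[[-1,0,0,0,0,0,1],[-1,0,0,0,0,0,2],[-1,0,0,0,0,0,2]]]'; python3 st.py
```

```text
clock: 5.4
tcp_pos: [0.4813, 0.23, 0.1909]
tcp_rot: [[-0.998, 0.062, 0.001], [0.062, 0.998, 0.0], [-0.001, 0.0, -1.0]]
force: [0.3, -0.6, 5.0]
grip_width: 0.0137
clk 5.40 [0.4813 0.23   0.1909] F [ 0.33 -0.58  5.05] T [-0.146  0.146 -0.039] ang 86.47 cap 5.57 j7 54.0 w 0.0137
clock: 5.78
tcp_pos: [0.4813, 0.23, 0.1909]
tcp_rot: [[-1.0, 0.027, 0.0], [0.027, 1.0, 0.0], [-0.0, 0.0, -1.0]]
force: [-0.6, 0.4, 4.0]
grip_width: 0.0135
clk 5.78 [0.4813 0.23   0.1909] F [-0.56  0.37  4.03] T [-0.018  0.055 -0.01 ] ang 88.48 cap 7.58 j7 55.9 w 0.0135
```

```bash
python3 -m pendant '[[[-1,0,0,0.0005,0,0,1],[-1,0,0,0.0005,0,0,2],[-1,0,0,0.0005,0,0,2]]]' >/dev/null; python3 st.py;python3 -m pendant '[[[-1,0,0,0,0,0,1],[-1,0,0,0,0,0,2],[-1,0,0,0,0,0,2]]]'>/dev/null; python3 st.py
```

```text
clk 6.15 [0.481  0.2298 0.191 ] F [0.93 1.21 0.14] T [ 0.271 -0.213 -0.017] ang 90.48 cap 9.58 j7 57.8 w 0.0138
clk 6.53 [0.4808 0.2297 0.191 ] F [ 0.56  2.11 -1.59] T [ 0.31  -0.164 -0.034] ang 92.47 cap 11.57 j7 59.6 w 0.0136
```

```bash
python3 -m pendant '[[[-1,0,0,0,0,0,1],[-1,0,0,0,0,0,2],[-1,0,0,0,0,0,2]]]' >/dev/null; python3 st.py
```

```text
clk 6.90 [0.4807 0.2296 0.191 ] F [-0.02  1.38 -1.93] T [ 0.296  0.056 -0.038] ang 94.47 cap 13.57 j7 61.5 w 0.0136
```

```bash
python3 -m pendant '[[[-1,0,0,0,0,0,1],[-1,0,0,0,0,0,2],[-1,0,0,0,0,0,2]]]' >/dev/null; python3 st.py
```

```text
clk 7.28 [0.4807 0.2295 0.191 ] F [-0.36  0.13 -2.59] T [ 0.13   0.168 -0.045] ang 96.46 cap 15.56 j7 63.4 w 0.0139
```

```bash
python3 -m pendant '[[[-1,0,0,0,0,0,1],[-1,0,0,0,0,0,2],[-1,0,0,0,0,0,2]]]' >/dev/null; python3 st.py
```

```text
clk 7.65 [0.4809 0.2293 0.191 ] F [-0.65 -0.24 -3.06] T [-0.124  0.185 -0.24 ] ang 98.44 cap 17.54 j7 65.3 w 0.0137
```

```bash
python3 -m pendant '[[[-1,0,0,0,0,0,1],[-1,0,0,0,0,0,2],[-1,0,0,0,0,0,2]]]' >/dev/null; python3 st.py
```

```text
clk 8.03 [0.4811 0.2293 0.1911] F [-0.59 -1.47 -4.4 ] T [-0.335 -0.002 -0.54 ] ang 100.43 cap 19.53 j7 67.2 w 0.0136
```

Torque jumped from −0.05 to −0.24 to −0.54 N·m, so the first stop was met at a cap angle of about 16–17°. I had queued one step too many before reading it, so I back off at once.

```bash
python3 -m pendant '[[[-1,0,0,0,0,0,-2],[-1,0,0,-0.001,0,0,-3.5],[-1,0,0,-0.001,0,0,-3.5]]]' >/dev/null; python3 st.py
```

```text
clk 8.40 [0.4814 0.2297 0.1909] F [-2.29 -2.93  2.41] T [-0.736  0.5   -0.075] ang 96.94 cap 16.04 j7 63.8 w 0.0135
```

```bash
python3 -m pendant '[[[-1,-0.001,-0.001,-0.001,0,0,-0.5],[-1,-0.001,-0.001,-0.002,0,0,-1],[-1,-0.001,-0.001,-0.002,0,0,-1],[-1,-0.001,-0.001,-0.002,0,0,-1]]]' 45 >/dev/null; python3 st.py
```

```text
clk 8.90 [0.4813 0.2296 0.1891] F [ 0.86 -0.05  5.88] T [-0.083 -0.313  0.058] ang 95.96 cap 15.06 j7 62.9 w 0.0137
```

```bash
python3 -m pendant '[[[-1,-0.0003,0,-0.0015,0,0,0],[-1,-0.0003,0,-0.0024,0,0,0],[-1,-0.0003,0,-0.0024,0,0,0],[-1,-0.0003,0,-0.0024,0,0,0]]]' >/dev/null; python3 st.py
```

```text
clk 9.40 [0.4813 0.2297 0.1869] F [-0.34 -0.76  6.25] T [-0.121 -0.303  0.035] ang 95.96 cap 15.06 j7 62.9 w 0.0137
```

```bash
python3 -m pendant '[[[-1,0,0,-0.0003,0,0,0],[-1,0,0,-0.0005,0,0,0],[-1,0,0,-0.0005,0,0,0]]]' >/dev/null; python3 st.py
```

```text
clk 9.78 [0.4813 0.2296 0.1865] F [ 1.81 -0.71  6.29] T [-0.154 -0.328 -0.007] ang 95.96 cap 15.06 j7 62.8 w 0.0137
```

```bash
python3 -m pendant '[[[-1,0,0,-0.0002,0,0,1],[-1,0,0,-0.0002,0,0,2],[-1,0,0,-0.0002,0,0,2]]]' >/dev/null; python3 st.py
```

```text
clk 10.15 [0.4811 0.2297 0.1863] F [ 1.63 -0.58  7.61] T [-0.072 -0.125 -0.013] ang 97.97 cap 17.07 j7 64.7 w 0.0136
```

```bash
python3 -m pendant '[[[-1,0,0,0,0,0,0.5],[-1,0,0,0,0,0,1],[-1,0,0,0,0,0,1]]]' >/dev/null; python3 st.py
```

```text
clk 10.53 [0.4811 0.2298 0.1862] F [ 0.46 -0.65  7.09] T [-0.041 -0.106 -0.035] ang 98.96 cap 18.06 j7 65.7 w 0.0135
```

```bash
python3 -m pendant '[[[-1,0,0,0,0,0,0.5],[-1,0,0,0,0,0,1],[-1,0,0,0,0,0,1]]]' >/dev/null; python3 st.py
```

```text
clk 10.90 [0.481  0.2298 0.1862] F [0.17 0.16 6.26] T [-0.079 -0.129 -0.052] ang 99.97 cap 19.07 j7 66.6 w 0.0136
```

```bash
python3 -m pendant '[[[-1,0,0,0,0,0,0.6],[-1,0,0,0,0,0,1.2],[-1,0,0,0,0,0,1.2]]]' >/dev/null; python3 st.py
```

```text
clk 11.28 [0.4809 0.2298 0.1862] F [ 0.18 -0.48  7.42] T [-0.028 -0.095  0.024] ang 101.17 cap 20.27 j7 67.7 w 0.0135
```

Past the stop angle with no torque rise. I carry on while pressed.

```bash
python3 -m pendant '[[[-1,0,0,0,0,0,1],[-1,0,0,0,0,0,2],[-1,0,0,0,0,0,2]]]' >/dev/null; python3 st.py
```

```text
clk 11.65 [0.4808 0.2298 0.1862] F [0.42 0.2  7.11] T [-0.058  0.006 -0.096] ang 103.18 cap 22.28 j7 69.6 w 0.0138
```

```bash
python3 -m pendant '[[[-1,0,0,0,0,0,1],[-1,0,0,0,0,0,2],[-1,0,0,0,0,0,2]]]' >/dev/null; python3 st.py
```

```text
clk 12.03 [0.4807 0.2298 0.1861] F [0.12 0.17 7.43] T [-0.068 -0.024 -0.012] ang 105.18 cap 24.28 j7 71.5 w 0.0135
```

```bash
python3 -m pendant '[[[-1,0,0,0,0,0,2],[-1,0,0,0,0,0,4],[-1,0,0,0,0,0,6],[-1,0,0,0,0,0,8],[-1,0,0,0,0,0,8]]]' >/dev/null; python3 st.py
```

```text
clk 12.65 [0.4806 0.2299 0.1861] F [-0.05  0.43  7.57] T [-0.036  0.069  0.059] ang 113.19 cap 32.29 j7 79.0 w 0.0136
```

```bash
python3 -m pendant '[[[-1,0,0,0,0,0,2],[-1,0,0,0,0,0,4],[-1,0,0,0,0,0,6],[-1,0,0,0,0,0,8],[-1,0,0,0,0,0,10],[-1,0,0,0,0,0,12],[-1,0,0,0,0,0,12]]]' >/dev/null; python3 st.py
```

```text
clk 13.53 [0.4805 0.2298 0.1861] F [0.25 0.05 7.57] T [-0.045  0.17   0.007] ang 125.19 cap 44.29 j7 90.2 w 0.0139
```

```bash
python3 -m pendant '[[[-1,0,0,0,0,0,2],[-1,0,0,0,0,0,4],[-1,0,0,0,0,0,6],[-1,0,0,0,0,0,8],[-1,0,0,0,0,0,10],[-1,0,0,0,0,0,12],[-1,0,0,0,0,0,14],[-1,0,0,0,0,0,16],[-1,0,0,0,0,0,16]]]' >/dev/null; python3 st.py
```

```text
clk 14.65 [0.4808 0.23   0.1862] F [-0.5 -0.7  6.9] T [ 0.087  0.045 -0.07 ] ang 141.19 cap 60.29 j7 105.2 w 0.0135
```

```bash
python3 -m pendant '[[[-1,0,0,0,0,0,2],[-1,0,0,0,0,0,4],[-1,0,0,0,0,0,6],[-1,0,0,0,0,0,8],[-1,0,0,0,0,0,10],[-1,0,0,0,0,0,11],[-1,0,0,0,0,0,11]]]' >/dev/null; python3 st.py
```

```text
clk 15.53 [0.4808 0.2301 0.1862] F [ 0.13 -0.29  6.84] T [ 0.12   0.065 -0.046] ang 152.18 cap 71.28 j7 115.4 w 0.0138
```

```bash
python3 -m pendant '[[[-1,0,0,0,0,0,1.5],[-1,0,0,0,0,0,3],[-1,0,0,0,0,0,4],[-1,0,0,0,0,0,5],[-1,0,0,0,0,0,5]]]' >/dev/null; python3 st.py
```

```text
clk 16.15 [0.4809 0.2303 0.1863] F [0.16 0.85 6.59] T [ 0.18   0.041 -0.077] ang 157.18 cap 76.28 j7 120.0 w 0.0136
```

```bash
python3 -m pendant '[[[-1,0,0,0.001,0,0,0],[-1,0,0,0.002,0,0,0],[-1,0,0,0.003,0,0,0],[-1,0,0,0.004,0,0,0],[-1,0,0,0.005,0,0,0],[-1,0,0,0.005,0,0,0]]]' >/dev/null; python3 st.py
```

```text
clk 16.90 [0.4804 0.23   0.1905] F [2.33 4.48 3.63] T [ 1.114 -0.666 -0.01 ] ang 157.18 cap 76.28 j7 120.2 w 0.0137
```

```bash
python3 -m pendant '[[[-1,0.0005,0.0015,0.001,0,0,0],[-1,0.0005,0.0015,0.002,0,0,0],[-1,0.0005,0.0015,0.002,0,0,0]]]' >/dev/null; python3 st.py
```

```text
clk 17.27 [0.4803 0.2301 0.1921] F [2.2  2.14 2.08] T [ 0.534 -0.702  0.014] ang 157.14 cap 76.24 j7 120.1 w 0.0134
```

The cap is above its closed height with no downward pull, so it is free. I continue up gently.

```bash
python3 -m pendant '[[[-1,0.0008,0.001,0.001,0,0,0],[-1,0.0008,0.001,0.002,0,0,0],[-1,0.0008,0.001,0.003,0,0,0],[-1,0.0008,0.001,0.003,0,0,0]]]' >/dev/null; python3 st.py
```

```text
clk 17.77 [0.4804 0.2304 0.1948] F [-0.1  -1.02  1.25] T [-0.345  0.019  0.013] ang 157.13 cap 76.23 j7 120.2 w 0.0141
```

```bash
python3 -m pendant '[[[-1,0,0,0.002,0,0,0],[-1,0,0,0.004,0,0,0],[-1,0,0,0.006,0,0,0],[-1,0,0,0.006,0,0,0]]]' >/dev/null; python3 st.py
```

```text
clk 18.27 [0.481  0.2314 0.2012] F [ 0.41 -0.51 -1.62] T [0.047 0.065 0.05 ] ang 157.16 cap 76.26 j7 120.4 w 0.0138
```

The wrist now carries about 1.6 N, the cap's weight. Lift clear, then cross to the dish while turning the wrist back.

```bash
python3 -m pendant '[[[-1,0,0,0.008,0,0,0],[-1,0,0,0.02,0,0,0],[-1,0,0,0.04,0,0,0],[-1,0,0,0.06,0,0,0],[-1,0,0,0.08,0,0,0],[-1,0,0,0.095,0,0,0],[-1,0,0,0.1,0,0,0],[-1,0,0,0.1,0,0,0]]]' >/dev/null; python3 st.py; python3 -c "
from h import *
d=cam('side');crop(d,220,150,200,180,4,'pics/s4.png')"
```

```text
clk 19.27 [0.4811 0.2312 0.3012] F [ 0.62 -0.84 -3.27] T [ 0.141  0.092 -0.041] ang 157.15 cap 76.25 j7 123.2 w 0.0137
```

View pics/s4.png

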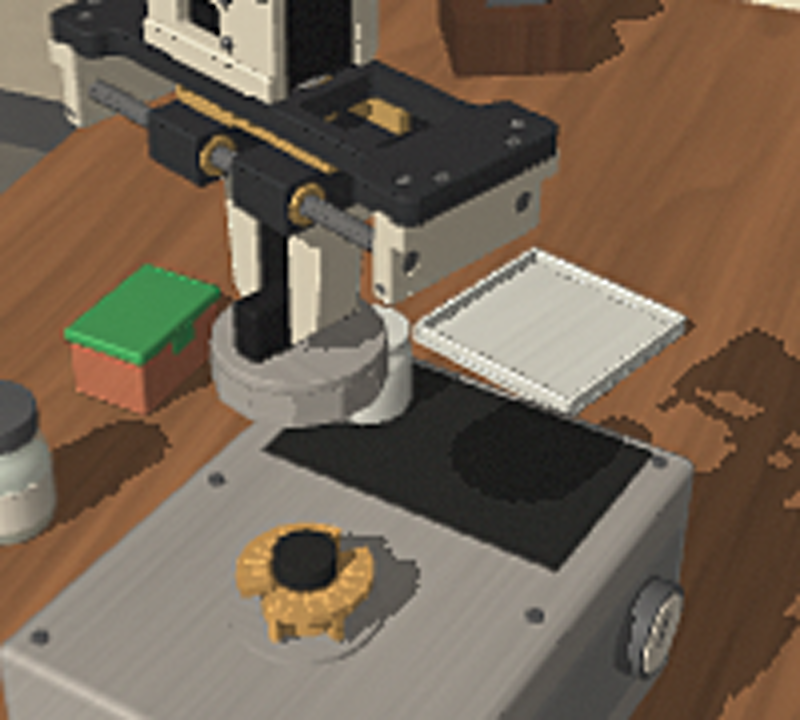

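The cap is held level above the bare filler neck (crop (305,590)), and the tin has not moved. Now over to the dish.

```bash
python3 -m pendant '[[[-1,0.001,-0.012,0,0,0,-3],[-1,0.003,-0.035,0,0,0,-8],[-1,0.005,-0.07,0,0,0,-14],[-1,0.008,-0.11,0,0,0,-21],[-1,0.01,-0.15,0,0,0,-28],[-1,0.013,-0.19,0,0,0,-35],[-1,0.015,-0.23,0,0,0,-42],[-1,0.018,-0.27,0,0,0,-49],[-1,0.02,-0.31,0,0,0,-56],[-1,0.022,-0.35,0,0,0,-63],[-1,0.024,-0.39,0,0,0,-70],[-1,0.025,-0.42,0,0,0,-75],[-1,0.026,-0.438,0,0,0,-79],[-1,0.026,-0.446,0,0,0,-80],[-1,0.026,-0.446,0,0,0,-80],[-1,0.026,-0.446,0,0,0,-80]]]' >/dev/null; python3 st.py
```

```text
clk 21.32 [ 0.5074 -0.2132  0.3011] F [ 0.73  0.81 -0.96] T [ 0.038  0.027 -0.033] ang 77.31 cap -3.59 j7 97.4 w 0.0134
```

```bash
python3 -m pendant '[[[-1,0,-0.001,-0.015,0,0,0],[-1,0,-0.001,-0.05,0,0,0],[-1,0,-0.001,-0.09,0,0,0],[-1,0,-0.001,-0.13,0,0,0],[-1,0,-0.001,-0.17,0,0,0],[-1,0,-0.001,-0.205,0,0,0],[-1,0,-0.001,-0.23,0,0,0],[-1,0,-0.001,-0.248,0,0,0],[-1,0,-0.001,-0.258,0,0,0],[-1,0,-0.001,-0.264,0,0,0],[-1,0,-0.001,-0.266,0,0,0],[-1,0,-0.001,-0.266,0,0,0]]]' >/dev/null; python3 st.py; python3 -c "
from h import *
d=cam('top');crop(d,340,180,150,130,5,'pics/t5.png')
d=cam('side');crop(d,300,160,130,110,6,'pics/s5.png')"
```

```text
clk 22.82 [ 0.5075 -0.216   0.0357] F [ 0.1   0.34 -1.55] T [-0.046  0.04  -0.023] ang 77.14 cap -3.76 j7 97.4 w 0.0134
```

View pics/s5.png

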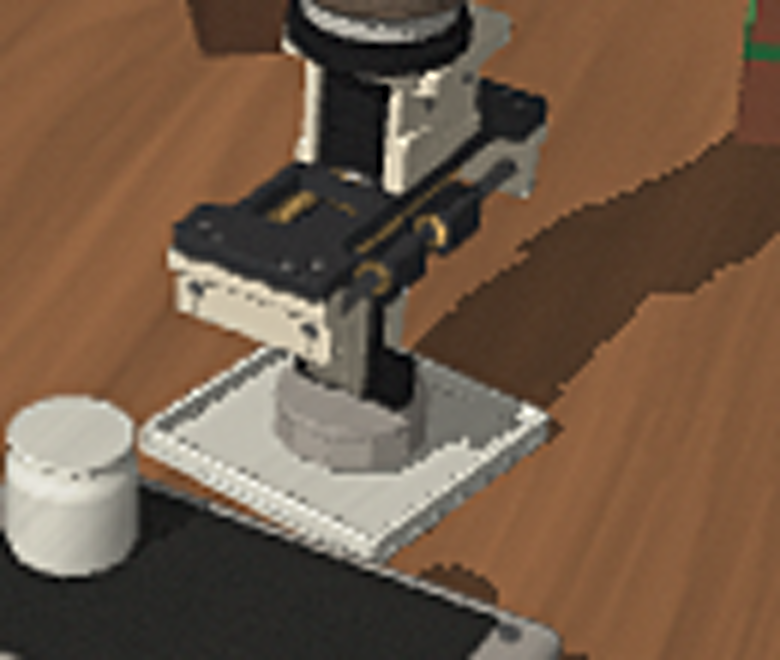

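The cap hangs level just above the dish floor, about centred (crop (350,420)). I lower it slowly until it touches.

```bash
python3 -m pendant '[[[-1,0,0,-0.0015,0,0,0],[-1,0,0,-0.003,0,0,0],[-1,0,0,-0.0045,0,0,0],[-1,0,0,-0.0045,0,0,0]]]' >/dev/null; python3 st.py
```

```text
clk 23.43 [ 0.5069 -0.2157  0.0304] F [ 0.73 -0.   -2.47] T [-0.023  0.012  0.003] ang 77.15 cap -3.75 j7 97.4 w 0.0135
```

```bash
python3 -m pendant '[[[-1,0,0,-0.0008,0,0,0],[-1,0,0,-0.0015,0,0,0],[-1,0,0,-0.0015,0,0,0]]]' >/dev/null; python3 st.py
```

```text
clk 23.80 [ 0.5071 -0.2158  0.0293] F [-0.71  0.3  -0.62] T [ 0.068  0.12  -0.028] ang 77.15 cap -3.75 j7 97.4 w 0.0136
```

```bash
python3 -m pendant '[[[-1,0,0,-0.0005,0,0,0],[-1,0,0,-0.0008,0,0,0],[-1,0,0,-0.0008,0,0,0]]]' >/dev/null; python3 st.py
```

```text
clk 24.18 [ 0.5072 -0.2156  0.0291] F [-2.37  0.63  7.18] T [ 0.155  0.599 -0.034] ang 77.16 cap -3.74 j7 97.4 w 0.0136
```

Contact: 7 N up. I relax slightly and open.

```bash
python3 -m pendant '[[[-1,0,0,0.0005,0,0,0],[-1,0,0,0.0005,0,0,0],[-0.5,0,0,0.0005,0,0,0],[-0.4,0,0,0.0005,0,0,0],[-0.3,0,0,0.0005,0,0,0],[-0.3,0,0,0.0005,0,0,0],[-0.3,0,0,0.0005,0,0,0]]]' 10 >/dev/null; python3 st.py
```

```text
clk 25.05 [ 0.507  -0.2158  0.0288] F [-1.04  0.1   0.41] T [-0.01  -0.018  0.009] ang 77.15 cap -3.75 j7 97.4 w 0.0325
```

```bash
python3 -m pendant '[[[0,0,0,0,0,0,0],[0,0,0,0,0,0,0],[0,0,0,0.01,0,0,0],[0,0,0,0.03,0,0,0],[0,0,0,0.06,0,0,0],[0,0,0,0.1,0,0,0],[0,0,0,0.14,0,0,0],[0,0,0,0.18,0,0,0],[0,-0.03,0,0.2,0,0,0],[0,-0.07,0,0.2,0,0,0],[0,-0.09,-0.01,0.2,0,0,0],[0,-0.09,-0.01,0.2,0,0,0]]]' >/dev/null; python3 st.py; python3 -c "
from h import *
d=cam('top');cv2.imwrite('pics/t6.png',d['color'][:,:,::-1])
d=cam('side');crop(d,170,150,260,190,3,'pics/s6.png')"
```

```text
clk 26.55 [ 0.4158 -0.2267  0.2297] F [ 0.97 -0.04  0.83] T [-0.006 -0.021  0.032] ang 76.99 cap -3.91 j7 102.6 w 0.0458
```

View pics/s6.png

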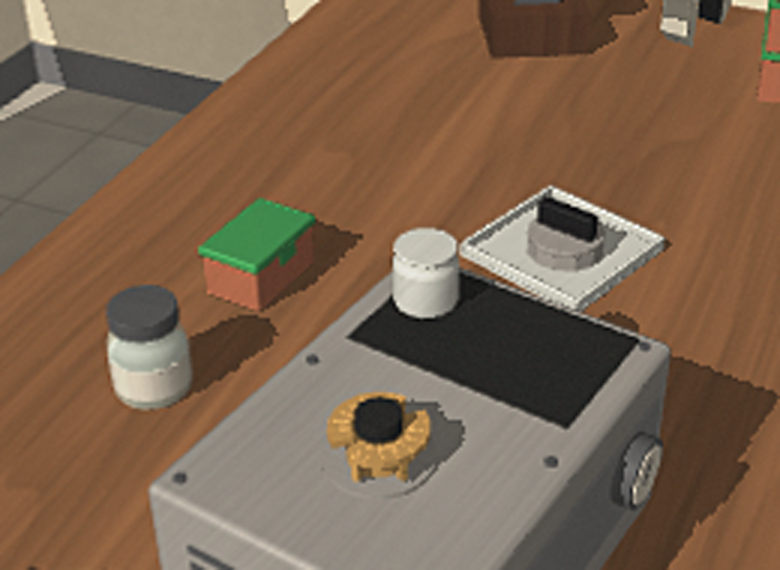

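View pics/t6.png

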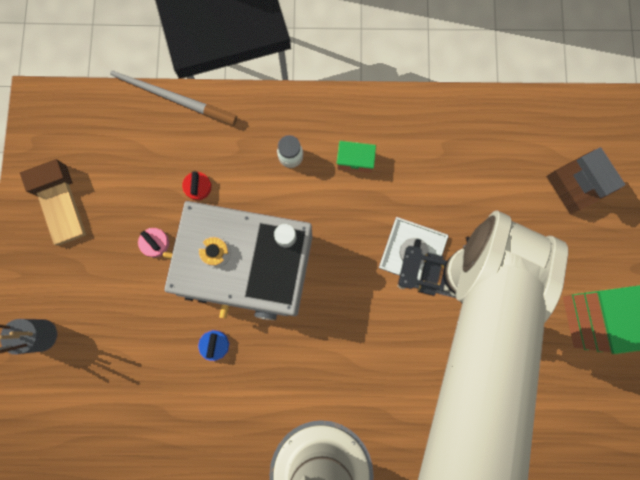

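The side view shows the cap flat and upright inside the dish (crop (567,240)), with the filler open at (380,430). In the top view the jar (290,152), stock box (356,155) and tin (285,235) are where they were. The gripper is clear, so I hand in the job.

```bash
python3 -c "
from station import robot
print(robot.close_job())"
```

```text
the job is handed in; nothing more can be done
None
```

The filler cap is off and lies flat and right way up in the dish, but I overran the "without forcing it" limit at the first stop.

- **First stop:** I met it at a cap angle of about 16–17°. I had queued one 2° step too many before reading the torque, so the wrist showed about 0.54 N m for a moment, over the 0.4 N m you gave. I backed off at once. The pictures show no visible damage, but it may count as forcing the stop.
- **Release:** I pressed the cap down about 4.7 mm; the reading stayed between 6 and 8 N. It turned on past the stop to 76° with no torque rise at the stop. The spring then lifted it, and it came straight off with no hard pull on the filler.
- **Setting down:** The cap touched the dish floor at about 7 N before I opened the gripper, so it was not dropped.
- **Last checks:** In the final pictures the cap lies level inside the dish. The jar, stock box and tin look unmoved, and the gripper is well clear of everything. The job took 26.6 s of the 72 s allowed.

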